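Heft a mill ball in its carrying tray and hold it over the right vessel

ROBOT

A 6-joint arm with a two-finger parallel gripper is mounted at the origin on the work surface. World frame = base frame: x ahead of the robot, y to its left, z up, the work surface at z = 0. Lengths are in mm, angles in rad, forces in N, time in s.
With the tool pointing down it reaches from about 400 to 925 mm from the base axis. Payload 3.4 kg.
Tool frame: the origin (TCP) lies at the very end of the fingers, on their centre line; the grasp point (between the pads) lies arm.grasp_offset behind it (arm.grasp_offset is the distance from the TCP to the grasp point, in mm); z points along the fingers, y is the line along which they close (so a half turn about z gives the same grasp; the last joint's range is limited). The gripper opens to 85 mm and grips with 20 to 120 N. Pads are 22 mm wide; open, the fingers measure 114 mm over their backs; the gripper's body (76 mm by 85 mm) begins 54 mm behind the grasp point. The pads swing forward as they close: fully open they stand 13 mm farther back than shut.
Start: joints at [-1.181, 0.307, 1.506, -0, 1.328, -0.073], TCP at [257.204, -514.273, 231.305] pointing down, gripper open.
Joint ranges: [-3.12, 3.12], [-1.05, 2.28], [0.14, 2.33], [-1.42, 4.57], [0.1, 2.73], [-2.68, 2.68]. Speed limits (rad/s): [2.57, 2.57, 3.14, 3.14, 3.14, 3.14].

INTERFACE

Orientations are given as a unit quaternion [w, x, y, z].
In Python, from station import arm gives the robot as it stands.
- The arm moves only by the tool step_arm, never from a script. Its argument "deltas" is a list of rows, each a list of 4 numbers: the shift along the world's x, y, z in cm, then the turn about the world's z in degrees. A call has 1 to 12 rows; each row shifts and turns the commanded pose from where the row before left it; what a row does not reach is not made up. A row lasts 1/8 s, in which the tool goes at most 62.5 mm and 10.7 degrees, less where a joint would pass 70% of its speed; a pose out of reach is approached as far as the arm can. A call with a gripper value outside its range is refused whole. "hand" is the closure, from 0 (fully open) to 1 (shut), set as the call begins (left out, the last holds). The fingers move at their own pace and stop on an object; "newtons" is the grip in N (left out, the last holds). Time passes only in rows, so rows that do not move let the fingers close. It gives the time, the measured TCP pose, the force, the opening and the grip force at its end, in the units of the state.
- arm.read_state(): the state, without advancing time (a new reading comes with each control period).
- arm.snapshot(name): name is "side" or "top"; returns a dict with "image" (480x640x3 uint8, red, green, blue), "vfov" (degrees; the focal length in pixels is half the picture's height over the tangent of half this angle, whatever the lens; pixels are square), "cx", "cy" (the principal point, pixels), "pose" (4x4, takes a point from camera to world coordinates). Camera axes: x right, y down, z forward; pixel columns grow to the right and rows downward; lengths in mm; the calibration is good to about 2 mm. A picture is of the moment at which its call begins. There is no depth.
- arm.job_done(): hands the job in; it is judged then, once.
The state is a dict: "time": time; "joint_positions": joint angles; "dq": joint speeds; "joint_efforts": joint torques, N m; "ee_pos": TCP position; "orientation": TCP orientation; "contact_force": force on the tool from outside, world axes, zero at the start; "wrist_torque": the same for the moment, N m; "grip_width": finger opening in mm; "finger_force": force on a finger pad.
Only numpy, scipy, OpenCV 4.12 (cv2) and the standard library are available. Lean on these libraries where they do the work, as an engineer would, in place of code of your own. Each camera call takes 0.05 s, during which the arm holds its last target. There are 200 camera calls.

TASK

Lift the wooden carrying tray by its bridge handle and feel from the load whether the white mill ball lying loose in its pocket is a heavy one (over 370 g) or a light one (under 370 g); the empty tray weighs 250 g. Carry it so level and smoothly that the ball never leaves its pocket, a heavy ball to the blue tub, a light ball to the terracotta bowl, and finish while still holding the tray by its handle: motionless and level, centred over that vessel, about a hand's breadth above the rim and touching nothing, without setting it down or letting go. Leave everything else on the bench where it stands.

Things in the scene. Friction and masses are not known exactly. Their poses are not given: they have to be found in the camera images.
- tray_handle (a point): Middle of the tray's black bridge handle: a straight level bar 160 mm long along the tray's x axis, 16 mm wide (y) and 20 mm high (z), on a post 8 by 24 mm at each end. This point lies 100 mm above the tray's underside, straight above the pocket; the bar's underside is 90 mm above the tray's underside. Axes as the tray's.
- tray_pocket (a point): The ball's centre when it sits in the middle of the tray's pocket: on the tray's centre, 32 mm above its underside. The pocket is a flat-bottomed round recess 40 mm across and 5 mm deep in the board; the ball has about 4 mm of play each way and climbs out if the tray is tipped past about 30 degrees or jerked. Axes as the tray's.
- ball_center (a point): Centre of the glossy white ceramic mill ball, 56 mm in diameter, loose in the tray's pocket; its top is 60 mm above the tray's underside. Its weight differs from time to time, between about 180 g and 560 g, and cannot be seen.
- tray: The wooden carrying tray, 250 g empty, standing on the bench at the start: a flat board 160 mm long (x) by 110 mm wide (y) and 9 mm thick with a bridge handle over it. Origin: centre of its underside; z is up when it is level.
- ball: The white mill ball of the ball_center entry; its origin is at its underside at the start and turns with it as it rolls.
- tub_rim (a point): Centre of the mouth of the blue plastic tub, round, 160 mm across the rim, 70 mm high, standing fixed on the bench with two white balls in it; this point is at rim height. For heavy balls.
- bowl_rim (a point): Centre of the mouth of the terracotta bowl, round, 160 mm across the rim, 70 mm high, standing fixed on the bench with two white balls in it; this point is at rim height. For light balls.
- tub: The blue plastic tub; origin at the centre of its underside.
- bowl: The terracotta bowl; origin at the centre of its underside.
- pot_stack: Bystander: stack of dark grey turned clay pots, 124 mm across, 186 mm tall; origin under its centre.
- small_bowl: Bystander: small terracotta bowl, 100 mm across, 45 mm tall; origin under its centre.
- jar: Bystander: amber glass jar with a white cap, 60 mm across, 80 mm tall; origin under its centre.
- brush: Bystander: brush lying on the bench on the robot's left side; origin at the middle of its underside.
- mallet: Bystander: wooden mallet, 200 mm long, lying on the bench on the robot's right side; origin at the middle of its underside.
- clay_cup: Bystander: dark grey closed clay cup form, 72 mm across, 75 mm tall; origin under its centre.
Not all that is in view belongs to the job. Leave any yellow look-alike of the tray alone.

How it is judged:
By the outcome, as a careful person would: the job done as asked, in the order asked, and still so for the second after the job is handed in, while the arm keeps its last pose, push and grip.
It also fails if it takes over 48 s, if anything falls off the work surface, if the arm or the gripper's body presses on something with over 40 N, if the wrist force passes 120 N, or if a joint passes its speed limit or range.

## Working session

There is one attempt and no reset: what is moved stays moved. The work goes in short steps, Python scripts to look and compute and a tool call to move; the robot and the scene stay as the last step left them, time stands still between calls to the robot, and variables do not carry over. Pictures are saved under pics/ and viewed, at most 10 in all, crops included, and the job is handed in when it is done.

Besides the shell and the picture viewer there is one more tool, called after "Request:" by a JSON object that holds its "op" and its "data", one argument or row to a line. step_arm: Moves the arm, as the interface text tells. Its arguments: {"type":"object","properties":{"deltas":{"type":"array","items":{"type":"array","items":{"type":"number"}}},"hand":{"type":"number"},"newtons":{"type":"number"}},"required":["deltas"]}

```bash
mkdir -p pics; cat > h.py <<'E'
import numpy as np, cv2
from station import arm
def snap(n,f):
    s=arm.snapshot(n); cv2.imwrite(f,cv2.cvtColor(s["image"],cv2.COLOR_RGB2BGR)); return s
def foc(s): return 240/np.tan(np.radians(s["vfov"])/2)
def ray(s,u,v):
    P=np.array(s["pose"]); d=P[:3,:3]@np.array([(u-s["cx"])/foc(s),(v-s["cy"])/foc(s),1]); return P[:3,3],d
def onz(s,u,v,z):
    o,d=ray(s,u,v); return (o+d*(z-o[2])/d[2])
def proj(s,p):
    P=np.array(s["pose"]); c=P[:3,:3].T@(np.array(p)-P[:3,3]); return c[:2]/c[2]*foc(s)+[s["cx"],s["cy"]]
E
python3 - <<'E'
from h import *
for n in("top","side"):
    s=snap(n,f"pics/{n}0.png"); print(n,s["vfov"],s["cx"],s["cy"],np.round(s["pose"],3).tolist())
print(arm.grasp_offset,arm.read_state())
E
```

```text
top 54.97362135615094 306.69050281577955 249.85202854992826 [[0.016, -0.992, 0.123, 387.85], [-1.0, -0.017, -0.01, -86.152], [0.012, -0.123, -0.992, 1422.227], [0.0, 0.0, 0.0, 1.0]]
side 49.15246573489978 315.7905379947971 242.26792620013705 [[-0.971, -0.161, 0.177, 297.854], [-0.239, 0.654, -0.718, 896.349], [-0.001, -0.739, -0.673, 1002.511], [0.0, 0.0, 0.0, 1.0]]
18.700000000000003 {'time': 0.1, 'joint_positions': array([-1.18045398e+00,  3.07489734e-01,  1.50754806e+00,  1.83369656e-05,
        1.32840228e+00, -7.35085933e-02]), 'dq': array([-1.20046367e-03, -1.96186749e-03, -4.11686545e-03,  4.22093941e-05,
       -2.71930725e-03,  1.42349384e-03]), 'joint_efforts': array([ 6.07831389e-04, -4.58528352e+01, -2.52608764e+01,  4.59285260e-06,
        5.66463772e-03,  1.85353514e-05]), 'ee_pos': array([ 256.99170047, -513.66963686,  230.47599634]), 'orientation': array([-9.13550748e-04,  9.73225719e-01,  2.29849617e-01, -1.36933523e-04]), 'contact_force': array([-0.69752482,  0.67127883, -0.52539188]), 'wrist_torque': array([ 0.04822797, -0.03275662, -0.00456777]), 'finger_force': 0.0, 'grip_width': 85.5264640459322}
```

View pics/top0.png

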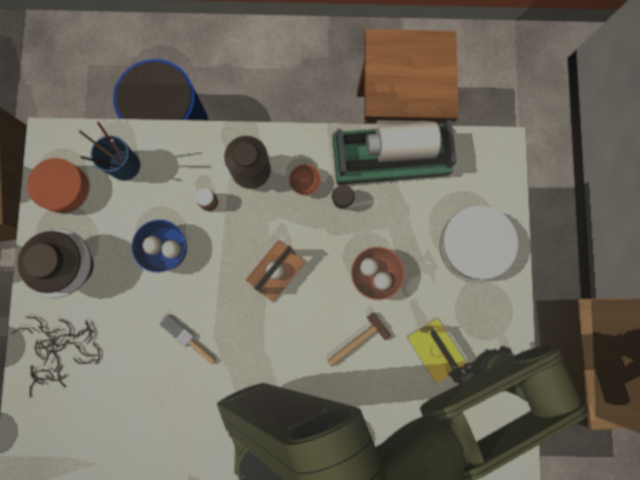

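View pics/side0.png

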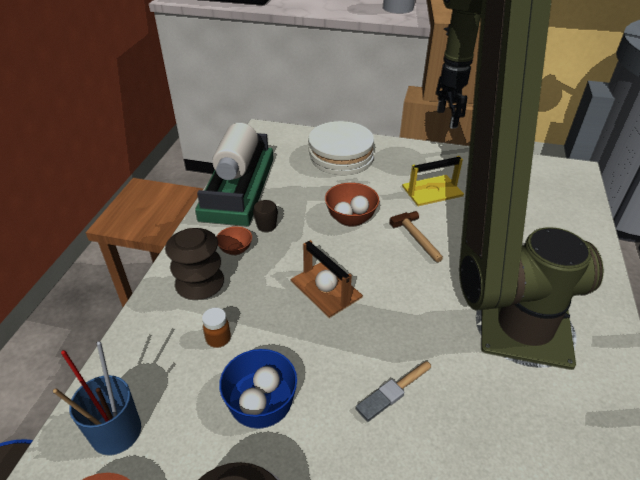

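The top view shows the wooden tray with the white ball at (276,270), and the side view shows it at (327,283). Candidates in the top view are the wooden tray (276,270) and the yellow look-alike (437,345). Ball vessels are the blue tub (159,246), the terracotta bowl (378,272), the small bowl (304,180) and the red pot (58,185). I choose the wooden tray with the ball, the blue tub and the terracotta bowl holding two balls.

```bash
cat > m.py <<'E'
from h import *
S={n:arm.snapshot(n) for n in("top","side")}
def comp(m,near):
    n,l,st,c=cv2.connectedComponentsWithStats(m.astype(np.uint8)); 
    k=[i for i in range(1,n) if st[i,4]>40]; i=min(k,key=lambda i:np.hypot(*(c[i]-near))); return l==i
def hull(m): 
    p=np.argwhere(m)[:,::-1].astype(np.float32); return p
def hsv(s): return cv2.cvtColor(s["image"],cv2.COLOR_RGB2HSV).astype(int)
box={"top":(240,235,312,308),"side":(285,235,370,318)}
bars={}
for n,s in S.items():
    H=hsv(s); x0,y0,x1,y1=box[n]
    m=np.zeros((480,640),bool); m[y0:y1,x0:x1]=(H[y0:y1,x0:x1,2]<50)
    m=comp(m,{"top":(276,268),"side":(327,260)}[n]); p=hull(m)
    r=cv2.minAreaRect(p); bars[n]=r; print(n,"bar",r,m.sum())
    b=cv2.boxPoints(r)
    e=sorted([((b[i]+b[(i+1)%4])/2,np.hypot(*(b[i]-b[(i+1)%4]))) for i in range(4)],key=lambda t:t[1])[:2]
    for q,_ in e: print("  end",q,onz(s,*q,110 if n=="top" else 100))
    print("  mid",onz(s,*r[0],110 if n=="top" else 100))
    w=np.zeros((480,640),bool); w[y0:y1,x0:x1]=((H[...,0]<20)&(H[...,1]>80)&(H[...,2]>60))[y0:y1,x0:x1]
    if n=="top":
        r=cv2.minAreaRect(hull(w)); print("board",r,[np.round(onz(s,*q,9),0) for q in cv2.boxPoints(r)],onz(s,*r[0],9))
# two-view
o1,d1=ray(S["top"],*bars["top"][0]);o2,d2=ray(S["side"],*bars["side"][0])
t=np.linalg.lstsq(np.c_[d1,-d2],o2-o1,rcond=None)[0]; print("tri",o1+t[0]*d1,o2+t[1]*d2)
for nm,c,f in(("tub",{"top":(159,246),"side":(258,388)},lambda H:(abs(H[...,0]-113)<12)&(H[...,1]>120)),("bowl",{"top":(378,272),"side":(352,204)},lambda H:((H[...,0]<15)|(H[...,0]>172))&(H[...,1]>110))):
    for n,s in S.items():
        m=comp(f(hsv(s)),c[n]); p=cv2.convexHull(hull(m)); 
        if n=="top":
            e=cv2.fitEllipse(p); q=onz(s,*e[0],70); print(nm,e,q, "diam",max(e[1])*(1422-70)/foc(s))
        else: print(nm,"side bbox",cv2.boundingRect(p), "pred rim c", proj(s,q))
for n in S:
    x0,y0,x1,y1=box[n]; cv2.imwrite(f"pics/c_{n}.png",cv2.resize(cv2.cvtColor(S[n]["image"],cv2.COLOR_RGB2BGR)[y0-10:y1+10,x0-10:x1+10],(400,400)))
cv2.imwrite("pics/c.png",np.hstack([cv2.imread("pics/c_top.png"),cv2.imread("pics/c_side.png")]))
E
python3 m.py
```

```text
Traceback (most recent call last):
  File "m.py", line 14, in <module>
    m=comp(m,{"top":(276,268),"side":(327,260)}[n]); p=hull(m)
  File "m.py", line 5, in comp
    k=[i for i in range(1,n) if st[i,4]>40]; i=min(k,key=lambda i:np.hypot(*(c[i]-near))); return l==i
                                               ~~~^^^^^^^^^^^^^^^^^^^^^^^^^^^^^^^^^^^^^^^
ValueError: min() iterable argument is empty
```

```bash
sed -i 's/,2\]<50)/,2]<70)/' m.py; python3 m.py || python3 -c "
from h import *
im=cv2.imread('pics/top0.png'); print(im[250:292:3,276].tolist())"
```

```text
top bar ((273.4422302246094, 268.3572082519531), (5.026696681976318, 52.78031921386719), 38.92754364013672) 214
  end [290.02414 247.82721] [555.3464013  -51.27840968 110.        ]
  end [256.86032 288.8872 ] [436.47487292  40.27828741 110.        ]
  mid [495.56013901  -5.23008389 110.        ]
board ((275.6302490234375, 270.12445068359375), (35.30656051635742, 53.43857192993164), 38.92754364013672) [array([467.,  87.,   9.]), array([598., -13.,   9.]), array([530., -99.,   9.]), array([401.,   1.,   9.])] [498.527297    -5.84151476   9.        ]
side bar ((326.9568176269531, 262.1236572265625), (58.03995895385742, 9.43818187713623), 41.0548095703125) 478
  end [305.0734 243.0639] [561.1640673  -55.97064795 100.        ]
  end [348.84024 281.1834 ] [426.9172879   48.43958878 100.        ]
  mid [491.46934444  -1.76564497 100.        ]
tri [496.61457357  -4.43789893  97.15391493] [492.16563381  -4.99548321  96.75435151]
tub ((161.84042358398438, 243.6260223388672), (43.360496520996094, 50.801273345947266), 138.81471252441406) [566.44715684 327.70016381  70.        ] diam 148.892422050928
tub side bbox (220, 349, 77, 79) pred rim c [255.62904816 375.08318919]
bowl ((376.76031494140625, 284.509765625), (9.649638175964355, 38.22113037109375), 117.85030364990234) [ 456.41000428 -306.57308058   70.        ] diam 112.02153606904474
bowl side bbox (325, 183, 54, 43) pred rim c [362.19844434 199.83924109]
```

View pics/c.png

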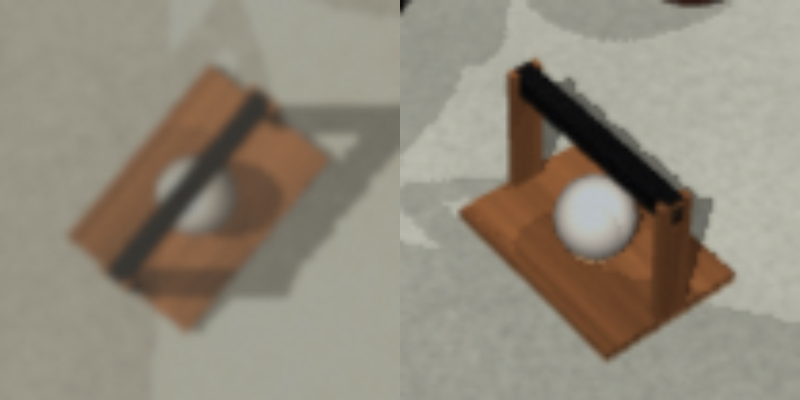

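The crop confirms it: wooden board, black bar and white ball. The bar is centred at about (496,-5), z about 97 to 100, heading -37.5°. I'm moving above it and turning the jaw line to +52.5°.

Request:
{"op": "step_arm", "data": {
  "deltas": [
    [1,2,0,9.6],
    [2,4.2,0,9.6],
    [2,4.2,0,9.6],
    [2,4.2,0,9.6],
    [2,4.2,0,9.6],
    [2,4.2,0,9.6],
    [2,4.2,0,9.6],
    [2,4.2,0,9.6],
    [2,4.2,0,9.6],
    [2,4.2,0,9.6],
    [2,4.2,0,9.6],
    [2.8,6,0,9.6]
  ],
  "hand": 0,
  "newtons": 80
}}

```text
time: 1.8
ee_pos: [494.2, -16.7, 231.5]
orientation: [0.0, 0.325, 0.946, -0.0]
contact_force: [0.8, -0.7, -0.2]
grip_width: 85.7
finger_force: 0.0
```

Request:
{"op": "step_arm", "data": {
  "deltas": [
    [0,0,0,0],
    [0,0,0,0],
    [0,0,0,0]
  ]
}}

```text
time: 2.17
ee_pos: [493.0, -18.7, 231.2]
orientation: [-0.0, 0.328, 0.945, -0.0]
contact_force: [-0.4, -0.3, 0.1]
grip_width: 85.5
finger_force: 0.0
```

```bash
cat > m2.py <<'E'
from h import *
from scipy.spatial.transform import Rotation as R
st=arm.read_state(); q=st["orientation"]; y=R.from_quat(np.roll(q,-1)).as_matrix()[:,1]
print(st["ee_pos"],"yaw y",np.degrees(np.arctan2(y[1],y[0])),st["contact_force"],st["joint_positions"])
out=[]
for n,cs in(("top",((159,246),(378,272))),("side",((258,388),(352,204)))):
    s=snap(n,f"pics/{n}1.png")
    for u,v in cs: out.append(cv2.resize(cv2.cvtColor(s["image"],cv2.COLOR_RGB2BGR)[v-50:v+50,u-50:u+50],(300,300)))
    if n=="top":
        for u,v in((159,246),(378,272)):
            # warp-free check: rim as saturated blob, incl. balls inside, filled
            H=cv2.cvtColor(s["image"],cv2.COLOR_RGB2HSV).astype(int); m=np.zeros((480,640),np.uint8)
            sl=np.s_[v-40:v+40,u-40:u+40]; m[sl]=(H[sl][...,1]>95); m=cv2.morphologyEx(m,cv2.MORPH_OPEN,np.ones((3,3)))
            c=max(cv2.findContours(m,0,2)[0],key=cv2.contourArea); c=cv2.convexHull(c); (a,b),r=cv2.minEnclosingCircle(c)
            print("circ",a,b,r,onz(s,a,b,70),"r mm",r*1350/foc(s), "exp px",proj(s,onz(s,a,b,70)))
cv2.imwrite("pics/v.png",np.vstack([np.hstack(out[:2]),np.hstack(out[2:])]))
E
python3 m2.py
```

```text
[493.01586745 -18.69657023 231.22399346] yaw y 51.658966889060224 [-0.42791373 -0.27624097  0.14945149] [-1.23220171e-01  1.93117734e-01  1.66901112e+00 -4.46908756e-04
  1.27994913e+00 -1.02471091e+00]
circ 158.5623321533203 246.19647216796875 26.709970474243164 [558.64522584 336.90597171  70.        ] r mm 78.1679066106976 exp px [158.56233215 246.19647217]
circ 382.73785400390625 256.28155517578125 14.365384101867676 [ 539.97726556 -324.51574094   70.        ] r mm 42.040930145708465 exp px [382.737854   256.28155518]
```

View pics/v.png

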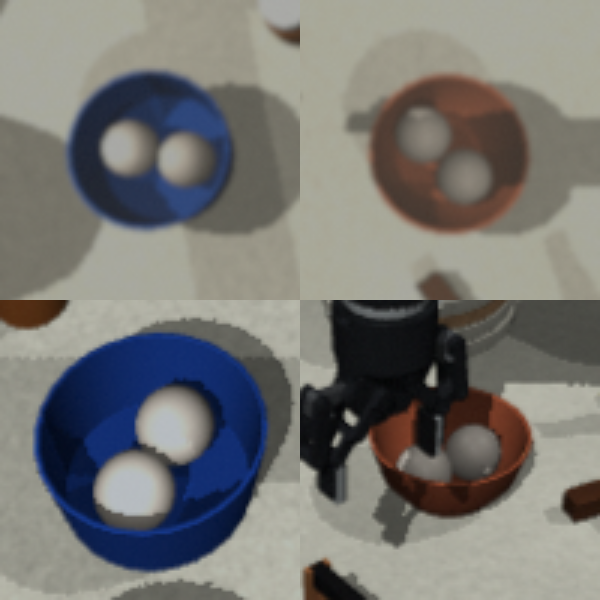

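The tub rim circle is centred at pixel (158.6,246.2) in the top view, and the bowl's at about (377.7,273.2). Neither is blocked from above. Descending to the handle.

Request:
{"op": "step_arm", "data": {
  "deltas": [
    [0.3,1.4,0,0.8],
    [0,0,-2,0],
    [0,0,-3,0],
    [0,0,-3,0],
    [0,0,-2,0],
    [0,0,0,0],
    [0,0,0,0]
  ]
}}

```text
time: 3.15
ee_pos: [497.4, -3.5, 132.0]
orientation: [0.001, 0.321, 0.947, 0.0]
contact_force: [-0.2, 0.4, 0.9]
grip_width: 85.3
finger_force: 0.0
```

```bash
python3 - <<'E'
from h import *
st=arm.read_state(); print(st["ee_pos"],st["contact_force"])
s=snap("top","pics/t2.png"); print("bowl",onz(s,377.7,273.2,70),"tub",onz(s,158.6,246.1,70))
a=snap("side","pics/s2.png"); print(proj(a,onz(s,377.7,273.2,70)),proj(a,st["ee_pos"]))
i=cv2.imread("pics/s2.png")[170:330,240:400]; j=cv2.imread("pics/t2.png")[210:330,216:336]
cv2.imwrite("pics/g.png",np.hstack([cv2.resize(i,(400,400)),cv2.resize(j,(400,400))]))
E
```

```text
[497.3636101   -3.53266204 131.99892073] [-0.18588853  0.40308022  0.89914   ]
bowl [ 489.6665486 -309.4413524   70.       ] tub [558.93351069 336.81118707  70.        ]
[351.09800264 197.5787546 ] [324.92469471 251.76001099]
```

View pics/g.png

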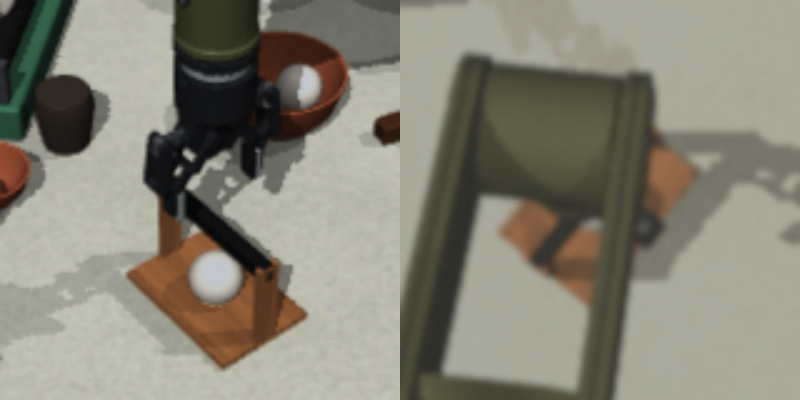

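The open fingers straddle the bar at its middle (crop fingertips at (178,205) and (255,170)). Going down 50 mm.

Request:
{"op": "step_arm", "data": {
  "deltas": [
    [-0.1,-0.15,-1.5,0],
    [0,0,-2,0],
    [0,0,-1.5,0],
    [0,0,0,0],
    [0,0,0,0]
  ]
}}

```text
time: 3.88
ee_pos: [496.5, -5.2, 82.2]
orientation: [0.001, 0.321, 0.947, 0.0]
contact_force: [0.2, -0.2, 0.7]
grip_width: 85.6
finger_force: 0.0
```

Request:
{"op": "step_arm", "data": {
  "deltas": [
    [0,0,0,0],
    [0,0,0,0],
    [0,0,0,0],
    [0,0,0,0],
    [0,0,0,0],
    [0,0,0,0],
    [0,0,0,0],
    [0,0,0,0]
  ],
  "hand": 0.45
}}

```text
time: 4.88
ee_pos: [495.6, -5.1, 81.3]
orientation: [-0.0, 0.321, 0.947, -0.0]
contact_force: [0.2, -0.4, -0.5]
grip_width: 47.3
finger_force: 0.0
```

Request:
{"op": "step_arm", "data": {
  "deltas": [
    [0,0,0,0],
    [0,0,0,0],
    [0,0,0,0],
    [0,0,0,0]
  ],
  "hand": 0.7,
  "newtons": 30
}}

```text
time: 5.38
ee_pos: [495.6, -5.1, 81.3]
orientation: [0.0, 0.321, 0.947, 0.0]
contact_force: [-0.2, 0.5, -0.0]
grip_width: 25.3
finger_force: 0.0
```

Request:
{"op": "step_arm", "data": {
  "deltas": [
    [0,0,0,0],
    [0,0,0,0],
    [0,0,0,0],
    [0,0,0,0],
    [0,0,0,0],
    [0,0,0,0]
  ],
  "hand": 1
}}

```text
time: 6.12
ee_pos: [495.8, -5.1, 81.4]
orientation: [0.0, 0.321, 0.947, 0.0]
contact_force: [0.1, 0.6, 1.5]
grip_width: 15.8
finger_force: 30.8
```

Request:
{"op": "step_arm", "data": {
  "deltas": [
    [0,0,0,0],
    [0,0,0,0],
    [0,0,0,0]
  ],
  "newtons": 80
}}

```text
time: 6.5
ee_pos: [495.9, -5.1, 81.5]
orientation: [0.0, 0.321, 0.947, 0.0]
contact_force: [0.1, 1.6, 4.6]
grip_width: 14.8
finger_force: 79.3
```

```bash
python3 - <<'E'
from h import *
F=[]
for i in range(10): arm.snapshot("side"); F.append(arm.read_state()["contact_force"])
st=arm.read_state(); print(np.mean(F,0),np.std(F,0),st["ee_pos"],st["grip_width"],st["finger_force"],st["wrist_torque"],st["time"],st["joint_efforts"])
i=snap("side","pics/s3.png"); cv2.imwrite("pics/g3.png",cv2.resize(cv2.imread("pics/s3.png")[200:330,260:390],(500,500)))
E
```

```text
[0.15430264 0.78835621 5.09888099] [0.30190093 0.52486461 0.70209758] [495.86659119  -5.12008497  81.52109277] 14.829048217018805 79.33591604232788 [ 0.13247444  0.00361696 -0.03958722] 7.0 [-4.63618850e-01 -3.93474841e+01 -1.61722076e+01 -2.46834755e-01
 -7.26550072e-02  7.38475268e-03]
```

View pics/g3.png

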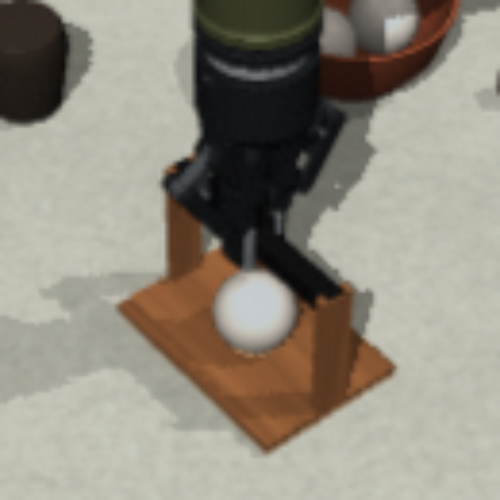

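The bar is gripped near its middle at 79 N. Lifting gently, then weighing.

Request:
{"op": "step_arm", "data": {
  "deltas": [
    [0,0,0.15,0],
    [0,0,0.3,0],
    [0,0,0.5,0],
    [0,0,0.7,0],
    [0,0,0.8,0],
    [0,0,0.9,0],
    [0,0,0.9,0],
    [0,0,0.8,0],
    [0,0,0.6,0],
    [0,0,0.4,0],
    [0,0,0.2,0],
    [0,0,0.1,0]
  ]
}}

```text
time: 8.55
ee_pos: [495.5, -5.1, 144.7]
orientation: [-0.0, 0.321, 0.947, -0.0]
contact_force: [0.3, -0.1, -7.0]
grip_width: 14.5
finger_force: 78.0
```

Request:
{"op": "step_arm", "data": {
  "deltas": [
    [0,0,0,0],
    [0,0,0,0],
    [0,0,0,0],
    [0,0,0,0]
  ]
}}

```text
time: 9.05
ee_pos: [495.6, -5.1, 144.7]
orientation: [-0.0, 0.321, 0.947, -0.0]
contact_force: [-0.1, -0.9, -6.6]
grip_width: 14.8
finger_force: 78.0
```

```bash
cat > w.py <<'E'
from h import *
F=[];T=[]
for i in range(25): arm.snapshot("side"); r=arm.read_state(); F.append(r["contact_force"]); T.append(r["wrist_torque"])
st=arm.read_state(); f=np.mean(F,0); print(f,np.std(F,0),"ball g",-f[2]/9.81*1000-250,"sem g",np.std(F,0)[2]/5/9.81e-3,np.mean(T,0)); print(st["ee_pos"],st["orientation"],st["grip_width"],st["finger_force"],st["time"])
snap("side","pics/s4.png"); cv2.imwrite("pics/g4.png",cv2.resize(cv2.imread("pics/s4.png")[170:320,250:400],(500,500)))
E
python3 w.py
```

```text
[-0.09543635 -0.07247286 -7.01289871] [0.5781153  0.48669377 0.52747602] ball g 464.8724479163292 sem g 10.753843458472543 [-0.01066551 -0.01130987 -0.00353205]
[495.62714542  -5.13862793 144.80679157] [-1.51750540e-05  3.20821825e-01  9.47139565e-01 -9.04638229e-06] 14.990560245444641 77.97396183013916 10.3
```

View pics/g4.png

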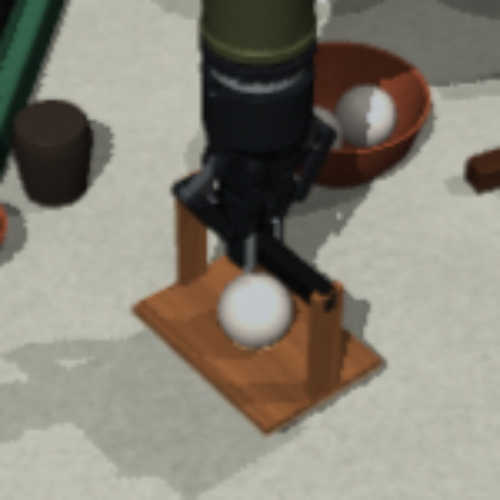

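Ball weight is about 465 g ± 30, so it's heavy and goes to the blue tub at (559,337). The picture shows the tray level and clear of the bench, with the ball in its pocket. Raising first, then crossing smoothly.

Request:
{"op": "step_arm", "data": {
  "deltas": [
    [0,0,0.2,0],
    [0,0,0.5,0],
    [0,0,0.8,0],
    [0,0,1.1,0],
    [0,0,1.3,0],
    [0,0,1.4,0],
    [0,0,1.3,0],
    [0,0,1.1,0],
    [0,0,0.9,0],
    [0,0,0.6,0],
    [0,0,0.4,0],
    [0,0,0.1,0]
  ]
}}

```text
time: 11.85
ee_pos: [495.6, -5.1, 241.8]
orientation: [-0.0, 0.321, 0.947, -0.0]
contact_force: [-0.8, 0.5, -6.7]
grip_width: 14.9
finger_force: 78.0
```

Request:
{"op": "step_arm", "data": {
  "deltas": [
    [0.06,0.3,0,0],
    [0.11,0.6,0,0],
    [0.19,1,0,0],
    [0.26,1.4,0,0],
    [0.33,1.8,0,0],
    [0.39,2.1,0,0],
    [0.43,2.3,0,0],
    [0.45,2.4,0,0],
    [0.45,2.4,0,0],
    [0.45,2.4,0,0],
    [0.45,2.4,0,0]
  ]
}}

```text
time: 13.22
ee_pos: [531.3, 188.1, 241.7]
orientation: [-0.0, 0.32, 0.947, 0.0]
contact_force: [-0.0, 0.0, -8.2]
grip_width: 14.5
finger_force: 78.1
```

Request:
{"op": "step_arm", "data": {
  "deltas": [
    [0.45,2.4,0,0],
    [0.43,2.3,0,0],
    [0.41,2.2,0,0],
    [0.35,1.9,0,0],
    [0.3,1.6,0,0],
    [0.26,1.4,0,0],
    [0.2,1.1,0,0],
    [0.17,0.9,0,0],
    [0.13,0.7,0,0],
    [0.07,0.4,0,0],
    [0.04,0.2,0,0],
    [0,0,0,0]
  ]
}}

```text
time: 14.72
ee_pos: [559.4, 336.7, 241.8]
orientation: [0.0, 0.321, 0.947, -0.0]
contact_force: [-0.8, -0.1, -6.9]
grip_width: 14.9
finger_force: 78.1
```

Request:
{"op": "step_arm", "data": {
  "deltas": [
    [0,0,0,0],
    [0,0,0,0],
    [0,0,0,0],
    [0,0,0,0]
  ]
}}

```text
time: 15.22
ee_pos: [559.4, 336.8, 241.8]
orientation: [-0.0, 0.321, 0.947, -0.0]
contact_force: [0.0, 0.3, -7.6]
grip_width: 14.7
finger_force: 78.1
```

```bash
sed -i '/g4.png/d' w.py; python3 w.py; python3 - <<'E'
from h import *
p=arm.read_state()["ee_pos"]; o=[]
for n in("top","side"):
    s=snap(n,f"pics/{n}5.png"); c=(150,240) if n=="top" else (258,330)
    i=cv2.imread(f"pics/{n}5.png")
    print(n,"tcp px",proj(s,p),"rim",proj(s,[559,337,70]),"tray bottom corners",[np.round(proj(s,np.array([p[0],p[1],p[2]-82])+a*80*np.array([.793,-.609,0])+b*55*np.array([.609,.793,0])),0).tolist() for a in(-1,1) for b in(-1,1)])
    o.append(cv2.resize(i[c[1]-80:c[1]+120,c[0]-100:c[0]+100],(400,400)))
cv2.imwrite("pics/f.png",np.hstack(o))
E
```

```text
[-0.04702189 -0.12302435 -6.91393497] [0.53686894 0.38952608 0.54140459] ball g 454.7844007185256 sem g 11.037810259249946 [-0.02030744 -0.00182695 -0.00338528]
[559.42044926 336.86207508 241.82499765] [-3.87061878e-06  3.20827663e-01  9.47137588e-01  2.02553614e-06] 14.627856934767939 78.11760663986206 16.475
top tcp px [138.13052045 237.19051664] rim [158.53695373 246.07652946] tray bottom corners [[145.0, 277.0], [114.0, 252.0], [183.0, 231.0], [152.0, 207.0]]
side tcp px [250.3695899  326.64190767] rim [257.62395699 379.62128001] tray bottom corners [[302.0, 366.0], [253.0, 398.0], [255.0, 315.0], [208.0, 342.0]]
```

View pics/f.png

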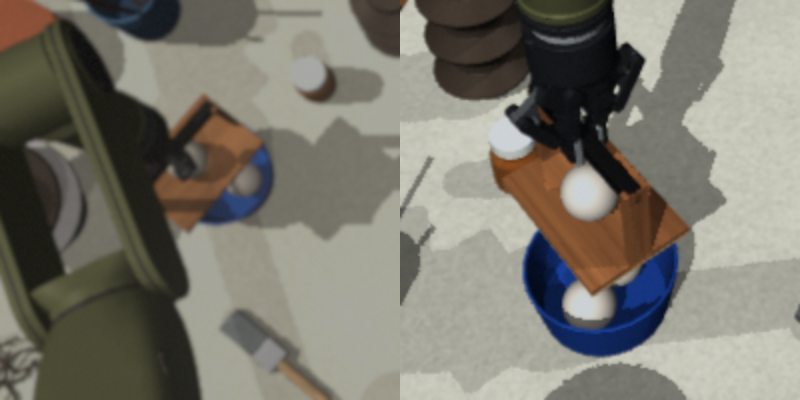

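The tray's visible corners match the predicted level, centred pose within 1–2 px in both views. The ball is in its pocket, the grip is steady and the tray is touching nothing. Handing in.

```bash
python3 -c "
from station import arm
print(arm.job_done())"
```

```text
the job is handed in; nothing more can be done
None
```

The ball weighed about 460 g, so it counts as heavy; I handed the job in with the tray held level and still, centred over the blue tub about 90 mm above the rim, and the ball in its pocket.

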